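Draw the type holder from the stamping press and show its set line

TASK

Take the type holder by its wooden handle, draw it straight out of the head of the stamping press, then tip it up to about 60 degrees from level, head above the handle, with the line of type on its underside facing forwards, away from the robot and towards the press, so that the colleague seated across the bench can read it before stamping. Finish while still holding it there by the handle: raised, steady and clear of the press and of everything else. Leave the cover on the press bed, the two foil rolls and the book where they are.

Things in the scene. Friction and masses are not known exactly. Their poses are not given: they have to be found in the camera images.
- type_holder: Loose type holder, 0.24 to 0.4 kg, 225 mm long, level (or drooping up to 2 degrees) in the press at the start, wooden handle sticking out to the robot's side, at most 12 mm short of fully home. Origin: middle of the handle, on its axis, then about 184 mm above the bench; +x along the handle to the head, +z up while level. Balance point near x = +90 mm. Only friction holds it in: 5 N draws it.
- handle_front (a point): Front end of the dark wooden handle, on its axis, x = +50 mm in the holder's frame. The handle is flat-sided, 24 mm wide (y), 28 mm high (z), x = -60 to +50 mm. Then a 21 mm brass ferrule and a 12 mm steel neck up to x = +85 mm.
- type_line (a point): Middle of the line of brass type under the aluminium head: x = +129.5, z = -23.5 mm in the holder's frame; the type looks along the holder's -z. The head spans x = +85 to +165 mm: an 80 mm wide flange (z = +6 to +14 mm) over a 60 mm wide body (down to z = -18 mm).
- press: Fixed stamping press, green frame, about 445 mm high. Origin on the bench straight below the middle of the slide's mouth; +x level into the press, z up. Its bed (250 mm wide, x = -65 to +135 mm, top 72 mm high) lies below the head. The overhead arm of the frame (92 mm wide, 290 to 346 mm high) begins at x = +22 mm.
- mouth (a point): Middle of the mouth of the press's level slide, at handle height (185 mm), axes as the press. The holder's flange rests on two ledges 191 mm high, 2.5 mm play each side, 2 mm above, rear stop 83 mm in: it leaves only straight along the press's -x, free after about 85 mm. The heater block above the slide (116 mm wide) begins at the mouth, top 227 mm high. Nothing stands above or beside the handle.
- cover: Loose blue book cover board 125 x 170 x 5 mm lying on the press bed below the head; origin at the centre of its underside. To be left alone.
- foil_gold: Loose gold foil roll standing on end on the bench to one side of the press (left or right), 58 mm diameter, 76 mm high; origin at the centre of its underside. To be left alone.
- foil_red: Loose red foil roll, same size and origin as the gold one, standing on the bench on the other side of the press. To be left alone.
- book: Loose grey finished book lying flat on the bench to the right of the press, 138 x 195 x 26 mm; origin at the centre of its underside. To be left alone.
Things that resemble listed ones, but are neither listed nor needed, are in the scene too. Of the things shaped like the type_holder, the aluminium one is meant.

How it is judged:
On the way:
1. the type holder is drawn out of the press's slide, still up off the bench and the bed (x of type_holder in the frame of press below -0.165 m and height (world z) of type_holder above 0.13 m), for 0.05 s.
At the end, for the whole second after the job is handed in: Held still by its handle, head up, long axis within 43 degrees of vertical, slide's mouth at least 60 mm before the type's side of the holder, handle's middle over 150 mm and type over 250 mm above the bench, touching neither press nor bench; cover, rolls and book within 20 mm of their starts (angle between type_holder's own x axis and vertical below 0.75 rad and z of mouth in the frame of type_holder below -0.06 m and height (world z) of type_holder above 0.15 m and height (world z) of type_line above 0.25 m and distance between the grasp point and type_holder below 0.065 m and contact force between the fingers and type_holder above 2 N and contact force between type_holder and press below 0.1 N and contact force between type_holder and table below 0.1 N and linear speed of type_holder below 0.03 m/s and angular speed of type_holder below 0.15 rad/s and distance of each of cover, foil_gold, foil_red, book from where it was at the start of the episode below 0.02 m); the arm keeps its last pose, push and grip.
It fails at once if the type holder is dropped or let down (below 80 mm) (height (world z) of type_holder below 0.08 m).
It fails at once if the cover, a foil roll or the book is disturbed (over 20 mm) (distance of any of cover, foil_gold, foil_red, book from where it was at the start of the episode above 0.02 m).
It also fails if it takes over 38 s, if anything falls off the work surface, if the arm or the gripper's body presses on something with over 40 N, if the wrist force passes 120 N, or if a joint passes its speed limit or range.

ROBOT

A 6-joint arm with a two-finger parallel gripper is mounted at the origin on the work surface. World frame = base frame: x ahead of the robot, y to its left, z up, the work surface at z = 0. Lengths are in m, angles in rad, forces in N, time in s.
With the tool pointing down it reaches from about 0.35 to 0.975 m from the base axis. Payload 4.9 kg.
Tool frame: the origin (TCP) lies midway between the tips of the shut fingers; the grasp point (between the pads) lies 19 mm behind it; z points along the fingers, y is the direction in which the jaws open and shut (so a half turn about z gives the same grasp; the last joint's range is limited). The gripper opens to 85 mm and grips with 20 to 120 N. Pads are 22 mm wide; open, the fingers measure 114 mm over their backs; the gripper's body (76 mm by 85 mm) begins 54 mm behind the grasp point. The pads swing forward as they close: fully open they stand 13 mm farther back than shut.
Start: joints at [1.13, 0.053, 1.613, -0, 1.476, -0.119], TCP at [0.198, 0.593, 0.198] pointing down, gripper open.
Joint ranges: [-3.01, 3.01], [-1.01, 2.22], [0.06, 2.58], [-1.02, 4.17], [0.09, 2.62], [-3.14, 3.14]. Speed limits (rad/s): [2.57, 2.57, 3.14, 3.14, 3.14, 3.14].

INTERFACE

Orientations are given as a unit quaternion [w, x, y, z].
In Python, from plant import manip, cams gives the robot as it stands.
- The arm moves only by the tool jog_arm, never from a script. Its argument "targets" is a list of rows, each a list of 4 numbers: the shift along the tool's x, y, z in m, then the turn about the tool's z in degrees. A call has 1 to 5 rows; each row is the pose to reach, as a shift and turn from the pose commanded when the call began, along the tool's axes at that moment; what a row does not reach only later rows make up. A row lasts 1/12 s, in which the tool goes at most 41.7 mm and 7.16 degrees, less where a joint would pass 70% of its speed; a pose out of reach is approached as far as the arm can. A call with a gripper value outside its range is refused whole. "fingers" is the opening, from 0 (shut) to 1 (fully open), set as the call begins (left out, the last holds). The fingers move at their own pace and stop on an object; the grip force is fixed at half the most. Time passes only in rows, so rows that repeat a pose let the fingers close. It gives the time, the measured TCP pose, the force and the opening at its end, in the units of the state.
- manip.state(): the state, without advancing time (a new reading comes with each control period).
- cams.grab_frame(name): name is "scene" or "top" or "wrist"; returns the picture (400x640x3 uint8, red, green, blue); there is no depth.
- cams.get_calibration(name): a dict with "camera_matrix" (3x3 intrinsics, pixels), "distortion" ([k1, k2, p1, p2, k3] as OpenCV has them; the pictures are not rectified), "cam_to_world" (4x4, takes a point from camera to world coordinates). Camera axes: x right, y up, looking along -z (the intrinsics and any distortion apply to the point x, -y, -z); pixel columns grow to the right and rows downward; lengths in m; the calibration is good to about 2 mm. A picture is of the moment at which its call begins: read the wrist's pose just before it. get_calibration takes no time and is no camera call; for the wrist camera it gives the pose at the moment of the call.
- manip.job_done(): hands the job in, once; it reports no verdict.
The state is a dict: "time": time; "joint_pos": joint angles; "joint_vel": joint speeds; "joint_efforts": joint torques, N m; "tool_pos": TCP position; "tool_rot": TCP orientation; "contact_force": force on the tool from outside, world axes, zero at the start; "ft_torque": the same for the moment, N m; "gripper_width": opening from 0.0 (shut) to 1.0 (fully open).
Only numpy, scipy, OpenCV 4.12 (cv2) and the standard library are available. Lean on these libraries where they do the work, as an engineer would, in place of code of your own. Each camera call takes 0.05 s, during which the arm holds its last target. There are 200 camera calls.

## Working session

There is one attempt and no reset: what is moved stays moved. The work goes in short steps, Python scripts to look and compute and a tool call to move; the robot and the scene stay as the last step left them, time stands still between calls to the robot, and variables do not carry over. Pictures are saved under pics/ and viewed, about 8 in all and at most 12, crops included, and the job is handed in when it is done.

Besides the shell and the picture viewer there is one more tool, called after "Request:" as name(argument=value, ...) on one line, values as JSON. jog_arm: Moves the arm, as the interface text tells. Its arguments: {"type":"object","properties":{"targets":{"type":"array"},"fingers":{"type":"number"}},"required":["targets"]}

```bash
ls; mkdir -p pics; python3 - <<'E'
from plant import manip, cams
import cv2
s=manip.state(); print(s)
for n in ["scene","top"]:
    f=cams.grab_frame(n); cv2.imwrite(f"pics/{n}0.png",f[:,:,::-1])
    c=cams.get_calibration(n); print(n,c)
E
```

```text
pics
{'time': 0.0, 'joint_pos': array([ 1.13001729e+00,  5.33468370e-02,  1.61427570e+00, -3.53007997e-05,
        1.47602520e+00, -1.18986380e-01]), 'joint_vel': array([ 1.58305829e-03, -7.38321207e-04,  1.29786690e-03,  9.72737177e-05,
       -2.28557471e-03, -5.84397180e-04]), 'joint_efforts': array([-2.37558939e-03, -3.93682694e+01, -3.70167017e+01, -1.97383479e-04,
        7.19238102e-03, -8.60017870e-07]), 'tool_pos': array([0.19737229, 0.59228835, 0.19678025]), 'tool_rot': array([-2.66964517e-04,  1.60201269e-01,  9.87083835e-01, -9.92408494e-04]), 'contact_force': array([-0.56611403,  0.01301448, -0.31859055]), 'ft_torque': array([-0.02332509, -0.00493294, -0.03050205]), 'gripper_width': 1.0019871571125811}
scene {'camera_matrix': array([[420.26908006,   0.        , 315.16419798],
       [  0.        , 420.26908006, 201.14196549],
       [  0.        ,   0.        ,   1.        ]]), 'distortion': array([-0.08812413,  0.        ,  0.        ,  0.        ,  0.        ]), 'cam_to_world': array([[-0.58308303, -0.48131172,  0.65448698,  1.23812592],
       [ 0.81239733, -0.34050544,  0.47335676,  0.46183351],
       [-0.00497579,  0.80770977,  0.5895593 ,  0.72073916],
       [ 0.        ,  0.        ,  0.        ,  1.        ]])}
top {'camera_matrix': array([[396.54931929,   0.        , 321.80393687],
       [  0.        , 396.54931929, 202.95436831],
       [  0.        ,   0.        ,   1.        ]]), 'distortion': array([-0.08632031,  0.        ,  0.        ,  0.        ,  0.        ]), 'cam_to_world': array([[ 0.00670051,  0.98755089, -0.15715704,  0.4459362 ],
       [-0.99986215,  0.00422891, -0.01605608,  0.00822842],
       [-0.01519159,  0.15724296,  0.98744309,  1.09899615],
       [ 0.        ,  0.        ,  0.        ,  1.        ]])}
```

View pics/scene0.png

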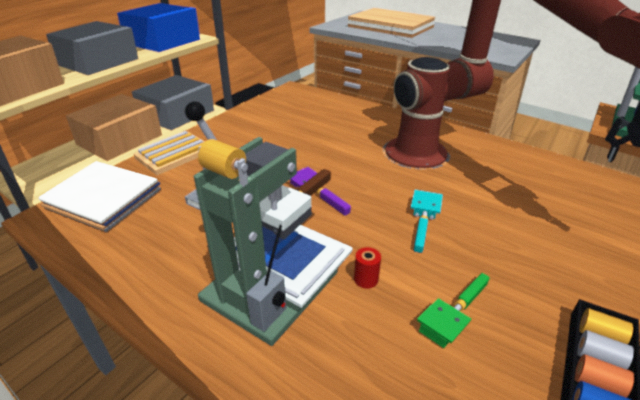

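View pics/top0.png

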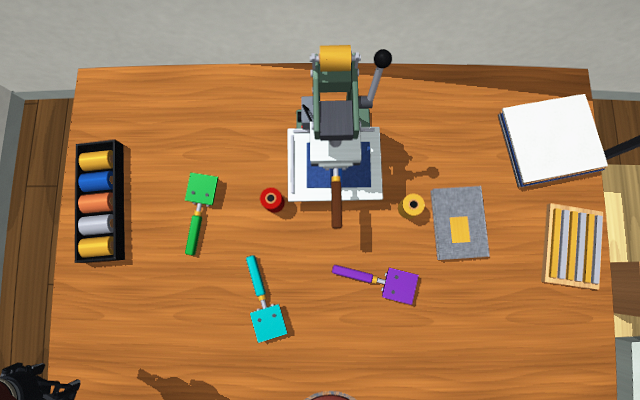

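The aluminium holder is the one in the press, with its brown handle at top-view px (337,200). The decoys are painted and lie on the bench: green (200,210), cyan (268,300), purple (380,282). The interface only turns about tool z, so I'll work out the geometry and then test in free space what the arm does at its reach limit.

```bash
cat > h.py <<'E'
import numpy as np, cv2
from plant import manip, cams
def ray(n,uv,c=None):
    c=c or cams.get_calibration(n); T=np.array(c["cam_to_world"])
    p=cv2.undistortPoints(np.array(uv,float).reshape(-1,1,2),c["camera_matrix"],c["distortion"]).reshape(-1,2)
    d=np.c_[p[:,0],-p[:,1],-np.ones(len(p))]@T[:3,:3].T
    return T[:3,3],d
def onz(n,uv,z,c=None):
    o,d=ray(n,uv,c); return o+d*((z-o[2])/d[:,2])[:,None]
def proj(n,P,c=None):
    c=c or cams.get_calibration(n); T=np.linalg.inv(c["cam_to_world"])
    q=np.array(P,float).reshape(-1,3)@T[:3,:3].T+T[:3,3]; q=q*[1,-1,-1]
    return cv2.projectPoints(q,np.zeros(3),np.zeros(3),c["camera_matrix"],c["distortion"])[0].reshape(-1,2)
E
python3 - <<'E'
from h import *
f=cv2.imread("pics/top0.png"); h=cv2.cvtColor(f,cv2.COLOR_BGR2HSV)
roi=np.zeros(f.shape[:2],np.uint8); roi[170:235,322:352]=1
b=f.astype(int)
m=((h[...,2]<125)&(h[...,0]<15)&(h[...,1]>90)&(roi>0)).astype(np.uint8)
n,l,s,c=cv2.connectedComponentsWithStats(m); k=1+np.argmax(s[1:,4]); print(s[k],c[k])
pts=np.argwhere(l==k)[:,::-1]
r=cv2.minAreaRect(pts.astype(np.float32)); print(r)
box=cv2.boxPoints(r); P=onz("top",box,0.198); print(P.round(4)); print(P.mean(0))
for nm,uv,z in [("red",(271,198),.076),("gold",(413,204),.076),("bookc",(460,222),.026),("bedcorners",(289,200),.072),("",(382,196),.072),("heater fl",(310,166),.227),("heater fr",(361,163),.227)]:
    print(nm,onz("top",uv,z).round(3))
cv2.imwrite("pics/c1.png",cv2.resize(f[100:240,270:430],None,fx=4.5,fy=4.2,interpolation=cv2.INTER_CUBIC))
E
```

```text
[322 182  30  47 636] [336.24842767 205.22798742]
((335.94085693359375, 204.5342254638672), (43.95454406738281, 29.606689453125), 59.93141555786133)
[[ 0.6127  0.0454  0.198 ]
 [ 0.648  -0.0138  0.198 ]
 [ 0.5592 -0.0642  0.198 ]
 [ 0.5249 -0.0056  0.198 ]]
[ 0.5861887  -0.00953512  0.198     ]
red [[0.621 0.158 0.076]]
gold [[ 0.607 -0.214  0.076]]
bookc [[ 0.566 -0.353  0.026]]
bedcorners [[0.617 0.111 0.072]]
 [[ 0.629 -0.133  0.072]]
heater fl [[0.669 0.05  0.227]]
heater fr [[ 0.677 -0.066  0.227]]
```

Request:
jog_arm(targets=[[0,0,-0.04,0],[0,0,-0.08,0],[0,0,-0.12,0],[0,0,-0.16,0],[0,0,-0.2,0]])

```text
time: 0.52
tool_pos: [0.1974, 0.5924, 0.3993]
tool_rot: [-0.0, 0.16, 0.987, -0.0]
contact_force: [0.6, 0.2, 0.7]
gripper_width: 1.001
```

View pics/c1.png

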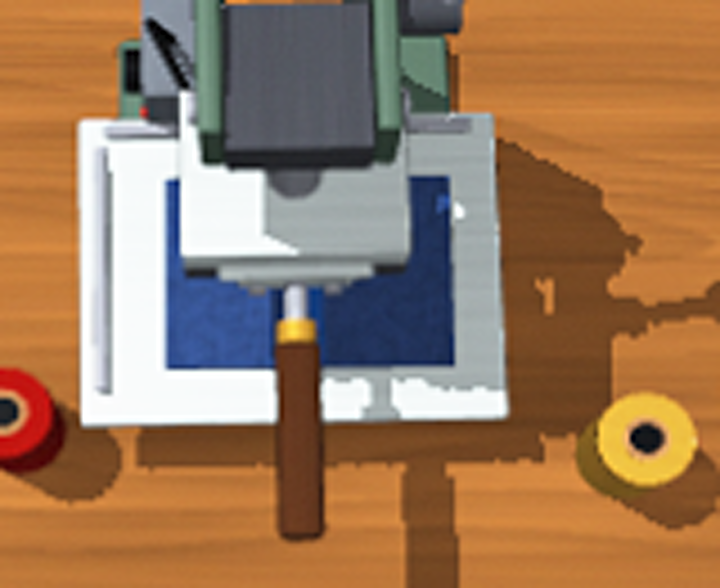

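Crop: aluminium neck (295,300), brass ferrule (297,331), and the wooden handle from (298,343) to (301,537). That is the holder meant. Next, the reach-limit test.

```bash
python3 - <<'E'
from h import *
c=np.array([[277,343],[320,340],[280,535],[322,537]])/[4.5,4.2]+[270,100]-[.4,.4]
P=onz("top",c,.198); print(P.round(4))
F=(P[0]+P[1])/2; R=(P[2]+P[3])/2; d=F-R; print(F,R,np.linalg.norm(d),np.degrees(np.arctan2(d[1],d[0])),(F+R)/2)
E
```

```text
[[ 6.404e-01  1.500e-03  1.980e-01]
 [ 6.422e-01 -2.070e-02  1.980e-01]
 [ 5.340e-01 -3.000e-04  1.980e-01]
 [ 5.330e-01 -2.160e-02  1.980e-01]]
[ 0.64128848 -0.00957461  0.198     ] [ 0.53349525 -0.01095786  0.198     ] 0.10780210381675721 0.7352025387998515 [ 0.58739186 -0.01026623  0.198     ]
```

Request:
jog_arm(targets=[[0,0,-0.04,0],[0,0,-0.08,0],[0,0,-0.12,0],[0,0,-0.16,0],[0,0,-0.2,0]])

```text
time: 0.93
tool_pos: [0.1975, 0.5925, 0.5994]
tool_rot: [-0.0, 0.16, 0.987, -0.0]
contact_force: [0.9, 0.6, 0.5]
gripper_width: 1.0
```

Request:
jog_arm(targets=[[0,0,-0.04,0],[0,0,-0.08,0],[0,0,-0.12,0],[0,0,-0.16,0],[0,0,-0.2,0]])

```text
time: 1.35
tool_pos: [0.1901, 0.5699, 0.7683]
tool_rot: [-0.006, 0.16, 0.987, -0.015]
contact_force: [-21.9, -27.5, 59.0]
gripper_width: 0.999
```

Request:
jog_arm(targets=[[0,0,-0.04,0],[0,0,-0.08,0],[0,0,-0.12,0],[0,0,-0.16,0],[0,0,-0.2,0]])

```text
time: 1.77
tool_pos: [0.1811, 0.5418, 0.8001]
tool_rot: [0.002, 0.16, 0.987, 0.011]
contact_force: [0.2, 0.0, 0.2]
gripper_width: 1.004
```

Request:
jog_arm(targets=[[0,0.04,-0.04,0],[0,0.08,-0.08,0],[0,0.12,-0.12,0],[0,0.16,-0.16,0],[0,0.2,-0.2,0]])

```text
time: 2.18
tool_pos: [0.182, 0.5447, 0.7972]
tool_rot: [-0.0, 0.16, 0.987, 0.01]
contact_force: [0.2, 0.6, 0.2]
gripper_width: 1.002
```

Request:
jog_arm(targets=[[0,0.04,-0.04,0],[0,0.08,-0.08,0],[0,0.12,-0.12,0],[0,0.16,-0.16,0],[0,0.2,-0.2,0]])

```text
time: 2.6
tool_pos: [0.182, 0.545, 0.7968]
tool_rot: [-0.002, 0.16, 0.987, 0.01]
contact_force: [-0.1, -0.7, -0.5]
gripper_width: 0.998
```

```bash
python3 - <<'E'
from h import *
s=manip.state(); print(s['joint_pos'].round(3),s['tool_pos'],s['tool_rot'])
E
```

```text
[ 1.114  0.449  0.056  0.017  2.619 -0.12 ] [0.182004   0.54504939 0.79680093] [-0.00160685  0.16020469  0.98703596  0.0095856 ]
```

Request:
jog_arm(targets=[[-0.026,-0.02,0.022,0],[-0.052,-0.041,0.044,0],[-0.078,-0.061,0.066,0],[-0.104,-0.082,0.088,0],[-0.13,-0.102,0.11,0]])

```text
time: 3.02
tool_pos: [0.2624, 0.4234, 0.6961]
tool_rot: [-0.001, 0.16, 0.987, 0.01]
contact_force: [0.1, -0.3, 0.4]
gripper_width: 0.999
```

Request:
jog_arm(targets=[[-0.026,-0.02,0.022,0],[-0.052,-0.041,0.044,0],[-0.078,-0.061,0.066,0],[-0.104,-0.082,0.088,0],[-0.13,-0.102,0.11,0]])

```text
time: 3.43
tool_pos: [0.3537, 0.2878, 0.5836]
tool_rot: [-0.001, 0.16, 0.987, 0.01]
contact_force: [-0.1, 0.3, 0.5]
gripper_width: 0.998
```

Request:
jog_arm(targets=[[-0.026,-0.02,0.022,0],[-0.052,-0.041,0.044,0],[-0.078,-0.061,0.066,0],[-0.104,-0.082,0.088,0],[-0.13,-0.102,0.11,0]])

```text
time: 3.85
tool_pos: [0.4449, 0.1521, 0.4709]
tool_rot: [-0.001, 0.16, 0.987, 0.01]
contact_force: [0.8, 0.2, 0.3]
gripper_width: 0.999
```

Request:
jog_arm(targets=[[-0.026,-0.02,0.022,-4],[-0.052,-0.041,0.044,-8],[-0.078,-0.061,0.066,-12],[-0.104,-0.082,0.088,-16],[-0.13,-0.102,0.11,-20]])

```text
time: 4.27
tool_pos: [0.536, 0.0163, 0.3582]
tool_rot: [0.0, -0.015, 1.0, 0.01]
contact_force: [1.5, 0.5, 0.5]
gripper_width: 1.001
```

```bash
python3 - <<'E'
from h import *
s=manip.state(); print(s['joint_pos'].round(3),s['tool_pos'],s['tool_rot'])
c=cams.get_calibration("wrist"); print(c)
f=cams.grab_frame("wrist"); cv2.imwrite("pics/w1.png",f[:,:,::-1]); np.save("pics/w1c.npy",c,allow_pickle=True)
E
```

```text
[-0.12  -0.204  1.594  0.02   1.753 -1.717] [0.53599945 0.01634539 0.35822946] [ 2.51759716e-04 -1.51363481e-02  9.99838091e-01  9.72723969e-03]
{'camera_matrix': array([[345.13389844,   0.        , 325.67928387],
       [  0.        , 345.13389844, 195.01137246],
       [  0.        ,   0.        ,   1.        ]]), 'distortion': array([0.01905338, 0.        , 0.        , 0.        , 0.        ]), 'cam_to_world': array([[-0.03058839, -0.96468403, -0.26162775,  0.47132954],
       [ 0.99935289, -0.0245608 , -0.0262785 ,  0.01018667],
       [ 0.01892466, -0.26226226,  0.96481105,  0.53296604],
       [ 0.        ,  0.        ,  0.        ,  1.        ]])}
```

View pics/w1.png

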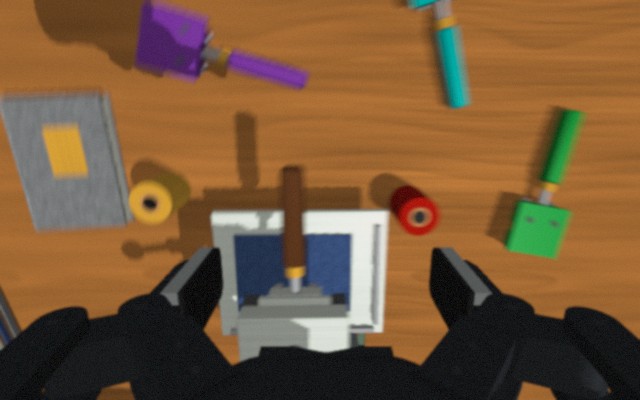

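Wrist view: handle runs from its rear end at (292,168) to its front at (293,266). The ferrule is at (293,271), the bed's front edge from (211,212) to (388,210), and the heater behind at y≈308. Orientation is rigidly kept by the arm, so the tipping will have to be a pivot between the pads. I'll measure the handle axis and press yaw.

```bash
python3 - <<'E'
from h import *
c=np.load("pics/w1c.npy",allow_pickle=True).item()
f=cv2.imread("pics/w1.png"); h=cv2.cvtColor(f,cv2.COLOR_BGR2HSV); g=cv2.cvtColor(f,cv2.COLOR_BGR2GRAY).astype(float)
# handle edges per row: dark-brown vs blue/white; use rows over white bed & blue
L=[];Rr=[]
for y in range(172,262,4):
    row=f[y,270:320].astype(int); m=(row[:,2]<110)&(row[:,2]>row[:,0]+15)
    x=np.where(m)[0]+270
    if len(x)>8 and len(x)<30: L.append((x.min(),y));Rr.append((x.max()+1,y))
mid=(np.array(L)+np.array(Rr))/2.; print(np.c_[L,Rr][::3].tolist())
P=onz("wrist",mid,.198,c); k=np.polyfit(P[:,0],P[:,1],1); print("yaw deg",np.degrees(np.arctan(k[0])),"y at .577",np.polyval(k,.577), P[[0,-1]].round(4))
print("ends",onz("wrist",[(292,166.5),(293.5,267)],.198,c).round(4))
# bed front edge
e=[]
for x in list(range(220,275,5))+list(range(312,380,5)):
    col=np.diff(g[200:225,x]); y=200.5+np.argmax(col); e.append((x,y))
B=onz("wrist",e,.072,c); kb=np.polyfit(B[:,1],B[:,0],1); print("bed edge yaw",-np.degrees(np.arctan(kb[0])),B[[0,-1]].round(4))
e=[]
for y in range(220,325,5):
    col=np.diff(g[y,200:224]); e.append((200.5+np.argmax(col),y))
B=onz("wrist",e,.072,c); kb=np.polyfit(B[:,0],B[:,1],1); print("right bed edge yaw",np.degrees(np.arctan(kb[0])),B[[0,-1]].round(4))
cv2.imwrite("pics/c2.png",cv2.resize(f[155:345,200:400],None,fx=4,fy=3.1,interpolation=cv2.INTER_CUBIC))
E
```

```text
[[282, 172, 301, 172], [282, 184, 302, 184], [284, 220, 302, 220], [282, 232, 302, 232], [283, 244, 304, 244], [284, 256, 305, 256]]
yaw deg 1.9975929932440952 y at .577 -0.013780502232104742 [[ 0.5395 -0.0151  0.198 ]
 [ 0.6342 -0.0115  0.198 ]]
ends [[ 0.534  -0.0146  0.198 ]
 [ 0.6423 -0.0125  0.198 ]]
bed edge yaw 1.713567103159761 [[ 0.6238 -0.1236  0.072 ]
 [ 0.617   0.0955  0.072 ]]
right bed edge yaw -1.5344897521658551 [[ 0.6367 -0.1387  0.072 ]
 [ 0.7972 -0.1504  0.072 ]]
```

Press yaw is about 1.8° and the tool's yaw already matches. The handle axis is at about (0.588, -0.012). I'll grasp around x = -8 mm on the handle, low in the pads, so the holder can later be pivoted between them.

Request:
jog_arm(targets=[[-0.014,-0.011,0.02,0],[-0.028,-0.022,0.05,0],[-0.043,-0.033,0.08,0],[-0.043,-0.033,0.1,0],[-0.043,-0.033,0.11,0]], fingers=1.0)

```text
time: 4.73
tool_pos: [0.578, -0.0119, 0.244]
tool_rot: [-0.003, -0.013, 1.0, 0.01]
contact_force: [0.6, -0.3, -0.6]
gripper_width: 1.0
```

```bash
python3 - <<'E'
from h import *
s=manip.state(); print(s['joint_pos'].round(3),s['tool_pos'],s['tool_rot'])
c=cams.get_calibration("wrist")
f=cams.grab_frame("wrist")[:,:,::-1]; cv2.imwrite("pics/w2.png",f); np.save("pics/w2c.npy",c,allow_pickle=True)
print(proj("wrist",[(.534,-.014,.198),(.642,-.010,.198)],c))
E
```

```text
[-0.16  -0.076  1.665  0.019  1.563 -1.757] [ 0.57796547 -0.01193008  0.24401836] [-0.00331407 -0.01308097  0.99985539  0.01034937]
[[324.15954269 135.73333586]
 [325.94420673 288.81072016]]
```

View pics/w2.png

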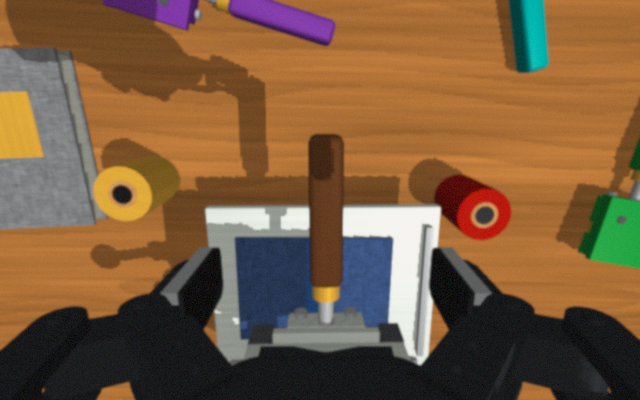

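Second wrist view: the handle is centred between the fingers (axis x≈326 px, fingers' mid ≈326), rear at row 135, front at 288, as predicted. Descend and close.

Request:
jog_arm(targets=[[0,0,0.018,0],[0,0,0.036,0],[0,0,0.052,0],[0,0,0.062,0],[0,0,0.065,0]])

```text
time: 5.2
tool_pos: [0.5789, -0.01, 0.183]
tool_rot: [-0.001, -0.014, 1.0, 0.01]
contact_force: [0.1, 0.3, 0.0]
gripper_width: 1.001
```

Request:
jog_arm(targets=[[0,0,0,0],[0,0,0,0],[0,0,0,0],[0,0,0,0],[0,0,0,0]], fingers=0)

```text
time: 5.62
tool_pos: [0.5801, -0.0105, 0.1848]
tool_rot: [0.001, -0.014, 1.0, 0.01]
contact_force: [1.1, 0.3, -0.4]
gripper_width: 0.299
```

Request:
jog_arm(targets=[[0,0,0,0],[0,0,0,0],[0,0,0,0],[0,0,0,0]])

```text
time: 5.95
tool_pos: [0.5795, -0.0105, 0.1837]
tool_rot: [0.0, -0.014, 1.0, 0.01]
contact_force: [-0.1, 0.5, 0.1]
gripper_width: -0.002
```

```bash
python3 - <<'E'
from h import *
s=manip.state(); print(s['tool_pos'],s['gripper_width'],s['contact_force'])
c=cams.get_calibration("wrist")
a=cams.grab_frame("wrist")[:,:,::-1]; b=cams.grab_frame("scene")[:,:,::-1]
cv2.imwrite("pics/m3.png",np.vstack([cv2.resize(a[100:300,200:450],(700,300),interpolation=cv2.INTER_AREA),cv2.resize(b[130:260,180:400],(700,300),interpolation=cv2.INTER_CUBIC)]))
E
```

```text
[ 0.57952257 -0.01046127  0.18374689] -0.0021718653227117313 [-0.0610707   0.46560695  0.06512033]
```

View pics/m3.png

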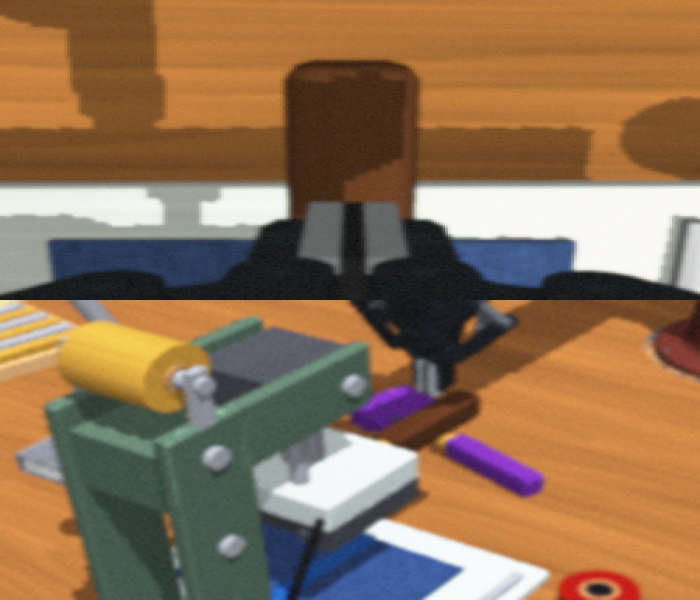

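The view shows the shut finger tips resting just over the handle top, so the fingers closed too high and slid off. The handle hasn't moved. I'll check the handle height by triangulation.

```bash
python3 - <<'E'
from h import *
c1=np.load("pics/w1c.npy",allow_pickle=True).item();c2=np.load("pics/w2c.npy",allow_pickle=True).item()
def tri(obs):
    A=np.zeros((3,3));b=np.zeros(3)
    for n,uv,c in obs:
        o,d=ray(n,[uv],c); d=d[0]/np.linalg.norm(d[0]); M=np.eye(3)-np.outer(d,d); A+=M; b+=M@o
    p=np.linalg.solve(A,b); return p.round(4),[ (proj(n,p,c)[0]-uv).round(1) for n,uv,c in obs]
cs=cams.get_calibration("scene"); ct=cams.get_calibration("top")
f=cams.grab_frame("wrist")[:,:,::-1]
# rear end
print(tri([("wrist",(292,166.5),c1),("wrist",(326,134),c2),("top",(336.5,227.6),ct)]))
# front end / ferrule boundary
print(tri([("wrist",(293.5,267),c1),("wrist",(326.5,287.5),c2),("top",(336,181.3),ct)]))
for i,c in((1,c1),(2,c2)): print(i,c["cam_to_world"][:3,3])
# side widths in w2 -> range
f2=cv2.imread("pics/w2.png").astype(int)
for y in (160,200,240,270):
    r=f2[y,295:360]; m=(r[:,2]<120)&(r[:,2]>r[:,0]+12); x=np.where(m)[0]+295; print(y,x.min(),x.max())
E
```

```text
(array([ 0.5313, -0.0125,  0.2135]), [array([1.1, 0.2]), array([ 1.3, -0.5]), array([ 0.8, -0.1])])
(array([ 0.639 , -0.0105,  0.2031]), [array([ 1.5, -0.6]), array([-1. ,  1.2]), array([0.4, 0.1])])
1 [0.47132954 0.01018667 0.53296604]
2 [ 0.51453113 -0.01802982  0.41920999]
160 309 343
200 295 359
240 310 341
270 311 341
```

```bash
python3 - <<'E'
from h import *
c=cams.get_calibration("wrist"); T=c["cam_to_world"]; print(T.round(3))
print(manip.state()['tool_pos'])
p=manip.state()['tool_pos']
print("tcp",proj("wrist",[p, p+[0,0,.005],p+[0,0,.01],p+[0,0,.015]],c).round(1))
print("handle rear L/R top z.198,.190,.184:",proj("wrist",[(.5335,y-.0115,z) for z in(.198,.19,.18) for y in(-.012,.012)],c).round(1))
print("scene tcp",proj("scene",[p]).round(1))
E
```

```text
[[-0.028 -0.965 -0.261  0.515]
 [ 0.999 -0.022 -0.026 -0.016]
 [ 0.019 -0.262  0.965  0.358]
 [ 0.     0.     0.     1.   ]]
[ 0.57948106 -0.01043755  0.18368674]
tcp [[327.3 226. ]
 [327.5 229.4]
 [327.8 232.9]
 [328.  236.6]]
handle rear L/R top z.198,.190,.184: [[302.7 142.6]
 [354.5 143.9]
 [303.4 140.7]
 [352.8 142. ]
 [304.2 138.5]
 [351.  139.7]]
scene tcp [[316.5 182.1]]
```

```bash
python3 - <<'E'
from h import *
a=cams.grab_frame("wrist")[:,:,::-1].copy(); b=cams.grab_frame("scene")[:,:,::-1].copy()
p=manip.state()['tool_pos']
A=cv2.resize(a[130:400,180:480],None,fx=1.33,fy=2.2,interpolation=cv2.INTER_CUBIC)
u,v=proj("wrist",[p])[0]; cv2.circle(A,(int((u-180)*1.33),int((v-130)*2.2)),3,(0,255,0),-1)
B=cv2.resize(b[120:220,270:370],(400,594),interpolation=cv2.INTER_CUBIC)
u,v=proj("scene",[p])[0]; cv2.circle(B,(int((u-270)*4),int((v-120)*5.94)),3,(0,255,0),-1)
cv2.imwrite("pics/m4.png",np.hstack([A[:594,:399],B]))
E
```

```text
(no output)
```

View pics/m4.png

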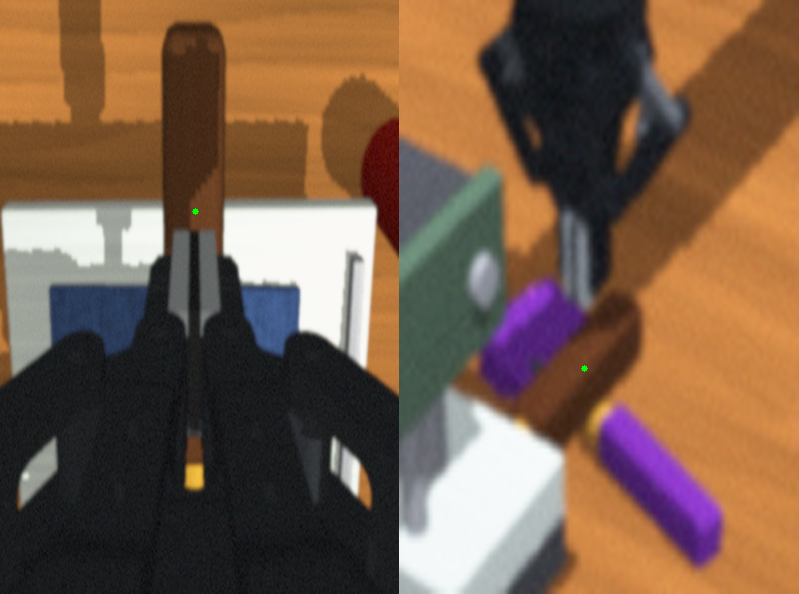

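The shut tips end about 30 mm behind the reported TCP. Scene view: tips at zoomed (580,303), reported TCP at (584,368). The open-finger spacing in the wrist view gives the same offset. So I'll open, go about 38 mm lower and close again.

Request:
jog_arm(targets=[[0,0,-0.005,0],[0,0,-0.005,0],[0,0,-0.005,0],[0,0,-0.005,0],[0,0,-0.005,0]], fingers=1.0)

```text
time: 6.62
tool_pos: [0.5796, -0.0106, 0.1888]
tool_rot: [0.0, -0.014, 1.0, 0.01]
contact_force: [0.5, 0.4, -0.2]
gripper_width: 0.71
```

Request:
jog_arm(targets=[[0,0,-0.002,0],[0,0,0.008,0],[0,0,0.022,0],[0,0,0.036,0],[0,0,0.043,0]])

```text
time: 7.03
tool_pos: [0.5776, -0.0094, 0.1417]
tool_rot: [-0.002, -0.014, 1.0, 0.01]
contact_force: [-0.1, 0.6, -0.5]
gripper_width: 1.003
```

Request:
jog_arm(targets=[[0,0,0,0],[0,0,0,0],[0,0,0,0],[0,0,0,0],[0,0,0,0]], fingers=0)

```text
time: 7.45
tool_pos: [0.5801, -0.0098, 0.1467]
tool_rot: [0.001, -0.014, 1.0, 0.01]
contact_force: [0.2, 1.1, 0.2]
gripper_width: 0.302
```

Request:
jog_arm(targets=[[0,0,0,0],[0,0,0,0],[0,0,0,0],[0,0,0,0]])

```text
time: 7.78
tool_pos: [0.5801, -0.0098, 0.1468]
tool_rot: [0.001, -0.014, 1.0, 0.01]
contact_force: [-0.5, -0.1, 3.9]
gripper_width: 0.261
```

Gripped: opening 0.26 ≈ 22 mm. Now draw it straight out along tool +x.

Request:
jog_arm(targets=[[0.004,0,0,0],[0.01,0,0,0],[0.016,0,0,0],[0.022,0,0,0],[0.028,0,0,0]])

```text
time: 8.2
tool_pos: [0.5508, -0.0104, 0.1456]
tool_rot: [0.0, -0.014, 1.0, 0.01]
contact_force: [2.7, 0.7, 0.8]
gripper_width: 0.266
```

Request:
jog_arm(targets=[[0.007,0,0,0],[0.014,0,0,0],[0.021,0,0,0],[0.028,0,0,0],[0.035,0,0,0]])

```text
time: 8.62
tool_pos: [0.5153, -0.0114, 0.1452]
tool_rot: [-0.001, -0.014, 1.0, 0.01]
contact_force: [1.0, -0.8, -0.5]
gripper_width: 0.262
```

Request:
jog_arm(targets=[[0.008,0,0,0],[0.017,0,0,0],[0.026,0,0,0],[0.035,0,0,0],[0.04,0,0,0]])

```text
time: 9.03
tool_pos: [0.4745, -0.0124, 0.1447]
tool_rot: [-0.001, -0.014, 1.0, 0.01]
contact_force: [-0.3, 0.6, -2.9]
gripper_width: 0.268
```

```bash
python3 - <<'E'
from h import *
s=manip.state(); p=s['tool_pos']; print(s['time'],p,s['tool_rot'],s['gripper_width'],s['contact_force'],s['ft_torque'])
a=cams.grab_frame("wrist")[:,:,::-1].copy(); b=cams.grab_frame("scene")[:,:,::-1].copy()
A=cv2.resize(a[130:400,120:520],(400,270)); B=cv2.resize(b[110:280,200:400],(400,340),interpolation=cv2.INTER_CUBIC)
cv2.imwrite("pics/b5.png",b)
cv2.imwrite("pics/m5.png",cv2.resize(b[90:290,190:400],(640,600),interpolation=cv2.INTER_CUBIC))
E
```

```text
9.0333 [ 0.47448826 -0.01236588  0.14474752] [-0.00121748 -0.01353167  0.99985827  0.00994284] 0.2682541067863139 [-0.3020769   0.62964745 -2.94331934] [ 0.00903784  0.22588154 -0.00414754]
```

View pics/m5.png

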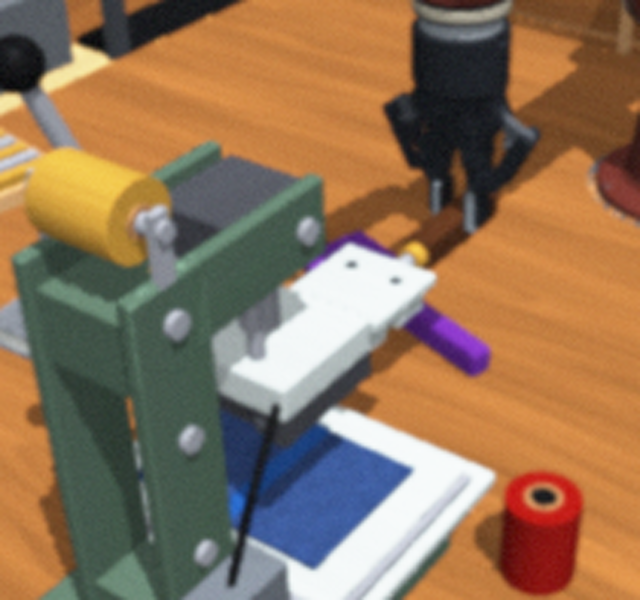

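Drawn out cleanly and level: head top at (370,280), weight about 2.9 N, and the cover and red roll in place. To tip it I'll lay the head's nose on the heater block's front top edge, then lower the grip along an arc so the holder pivots between the pads. Raise, then advance.

Request:
jog_arm(targets=[[0,0,-0.012,0],[0,0,-0.03,0],[0,0,-0.05,0],[0,0,-0.072,0],[0,0,-0.085,0]])

```text
time: 9.55
tool_pos: [0.4781, -0.0144, 0.2346]
tool_rot: [0.002, -0.014, 1.0, 0.009]
contact_force: [0.4, 0.1, -1.6]
gripper_width: 0.264
```

Request:
jog_arm(targets=[[0,0,0,0],[-0.012,0,0,0],[-0.026,0,0,0],[-0.04,0,0,0],[-0.045,0,0,0]])

```text
time: 9.97
tool_pos: [0.5222, -0.0128, 0.2294]
tool_rot: [-0.001, -0.014, 1.0, 0.01]
contact_force: [0.1, -0.6, -3.7]
gripper_width: 0.262
```

Request:
jog_arm(targets=[[0,0,0,0],[0,0,0.004,0],[0,0,0.008,0],[0,0,0.012,0],[0,0,0.015,0]])

```text
time: 10.38
tool_pos: [0.5208, -0.0126, 0.2148]
tool_rot: [-0.0, -0.014, 1.0, 0.01]
contact_force: [-1.0, 0.3, -3.3]
gripper_width: 0.262
```

```bash
python3 - <<'E'
from h import *
s=manip.state(); p=s['tool_pos']; print(s['time'],p,s['tool_rot'],s['gripper_width'],s['contact_force'],s['ft_torque'])
b=cams.grab_frame("scene")[:,:,::-1].copy()
cv2.imwrite("pics/m6.png",cv2.resize(b[70:260,190:400],(660,600),interpolation=cv2.INTER_CUBIC))
E
```

```text
10.3833 [ 0.52080103 -0.01257108  0.2147765 ] [-4.45204777e-04 -1.35910461e-02  9.99859268e-01  9.82492024e-03] 0.2615296068137383 [-1.03366451  0.31447251 -3.33482961] [-0.05481902  0.27631152  0.02230381]
```

View pics/m6.png

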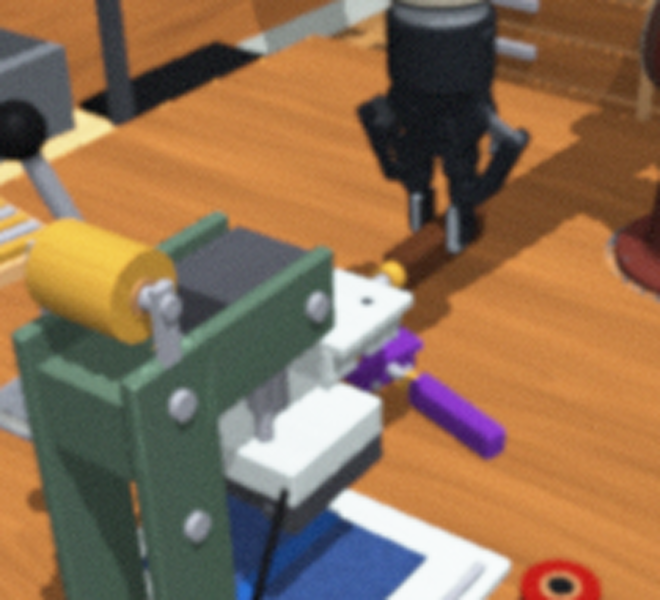

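Picture: level holder hovers over the heater; the heater's near front top corner is at zoomed (382,398). I'll cast that ray to fix the edge.

```bash
python3 - <<'E'
from h import *
m=lambda u,v:(190+u*210/660,70+v*190/600)
print("heater front-left top",onz("scene",[m(382,398)],.227))
print("flange rear-left top corner (z=.266)",onz("scene",[m(412,293)],.266))
t=cv2.imread("pics/top0.png")
g=cv2.cvtColor(t,cv2.COLOR_BGR2GRAY).astype(int)
for x in (314,318,322,350,354,358): print(x,g[155:172,x].tolist())
E
```

```text
heater front-left top [[0.67998076 0.04918371 0.227     ]]
flange rear-left top corner (z=.266) [[0.61516812 0.02724572 0.266     ]]
314 [248, 248, 249, 250, 253, 238, 145, 123, 97, 45, 40, 70, 87, 84, 81, 81, 85]
318 [248, 249, 249, 250, 253, 237, 139, 121, 117, 110, 107, 93, 83, 83, 86, 84, 81]
322 [248, 248, 249, 250, 253, 232, 129, 118, 152, 176, 185, 151, 83, 75, 81, 78, 81]
350 [169, 170, 172, 166, 169, 150, 118, 132, 160, 177, 143, 69, 42, 46, 49, 49, 50]
354 [170, 170, 170, 168, 161, 141, 122, 96, 45, 34, 41, 51, 50, 47, 47, 50, 52]
358 [170, 170, 168, 166, 158, 135, 122, 97, 45, 36, 46, 48, 48, 50, 50, 49, 49]
```

Edge at x≈0.681, so about 13 mm of nose lies over the heater. Begin the pivot.

Request:
jog_arm(targets=[[0,0,0.007,0],[0,0,0.013,0],[0,0,0.019,0],[0,0,0.025,0],[0,0,0.03,0]])

```text
time: 10.85
tool_pos: [0.5222, -0.0122, 0.1862]
tool_rot: [0.001, -0.014, 1.0, 0.01]
contact_force: [-1.5, 0.3, 1.9]
gripper_width: 0.262
```

Request:
jog_arm(targets=[[0,0,0.006,0],[-0.001,0,0.013,0],[-0.002,0,0.02,0],[-0.003,0,0.027,0],[-0.003,0,0.03,0]])

```text
time: 11.27
tool_pos: [0.5247, -0.0114, 0.1543]
tool_rot: [0.0, -0.014, 1.0, 0.01]
contact_force: [-0.3, -0.1, 1.9]
gripper_width: 0.264
```

```bash
python3 - <<'E'
from h import *
s=manip.state(); p=s['tool_pos']; print(s['time'],p,s['tool_rot'],s['gripper_width'],s['contact_force'],s['ft_torque'])
b=cams.grab_frame("scene")[:,:,::-1].copy()
cv2.imwrite("pics/b7.png",b)
cv2.imwrite("pics/m7.png",cv2.resize(b[70:260,190:400],(660,600),interpolation=cv2.INTER_CUBIC))
E
```

```text
11.2667 [ 0.52469539 -0.0114157   0.15426676] [ 4.02589387e-05 -1.35188481e-02  9.99860837e-01  9.77474327e-03] 0.2636993493297192 [-0.30758763 -0.08624252  1.8897151 ] [-0.01090679 -0.54433545  0.11559381]
```

View pics/m7.png

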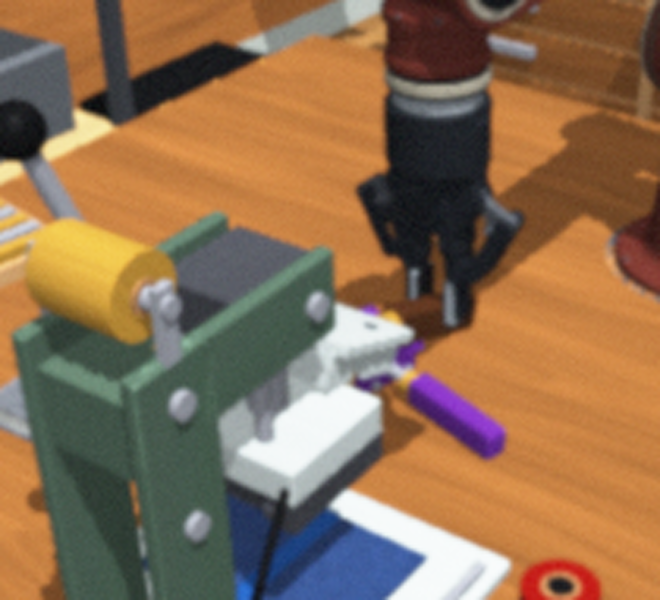

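The pivot works: the holder is tipped by about 20° with roughly 5 N on the nose. I'll continue along the arc.

Request:
jog_arm(targets=[[-0.001,0,0.005,0],[-0.003,0,0.01,0],[-0.005,0,0.016,0],[-0.007,0,0.021,0],[-0.009,0,0.026,0]])

```text
time: 11.73
tool_pos: [0.5331, -0.0105, 0.1286]
tool_rot: [-0.001, -0.014, 1.0, 0.01]
contact_force: [-4.2, 0.3, 1.5]
gripper_width: 0.267
```

Request:
jog_arm(targets=[[-0.002,0,0.005,0],[-0.005,0,0.01,0],[-0.007,0,0.014,0],[-0.01,0,0.019,0],[-0.013,0,0.024,0]])

```text
time: 12.15
tool_pos: [0.5438, -0.0097, 0.103]
tool_rot: [-0.004, -0.014, 1.0, 0.01]
contact_force: [-11.7, -1.3, -1.3]
gripper_width: 0.268
```

Request:
jog_arm(targets=[[-0.003,0,0.005,0],[-0.007,0,0.009,0],[-0.01,0,0.013,0],[-0.012,0,0.015,0]])

```text
time: 12.48
tool_pos: [0.5537, -0.0088, 0.086]
tool_rot: [-0.006, -0.014, 1.0, 0.01]
contact_force: [-12.3, -0.4, -4.1]
gripper_width: 0.263
```

```bash
python3 - <<'E'
from h import *
s=manip.state(); p=s['tool_pos']; print(s['time'],p,s['tool_rot'],s['gripper_width'],s['contact_force'],s['ft_torque'])
b=cams.grab_frame("scene")[:,:,::-1].copy(); a=cams.grab_frame("wrist")[:,:,::-1].copy(); np.save("pics/w8c.npy",cams.get_calibration("wrist"),allow_pickle=True)
cv2.imwrite("pics/b8.png",b);cv2.imwrite("pics/a8.png",a)
B=cv2.resize(b[70:260,220:400],(400,422),interpolation=cv2.INTER_CUBIC);A=cv2.resize(a[100:400,170:470],(400,422))
cv2.imwrite("pics/m8.png",np.hstack([B,A]))
E
```

```text
12.4833 [ 0.55369928 -0.00884236  0.08597703] [-0.00625389 -0.01363021  0.99983482  0.01026834] 0.26307212734574315 [-12.34826116  -0.40871332  -4.11514762] [-0.21009563  1.27637721 -0.09858463]
```

View pics/m8.png

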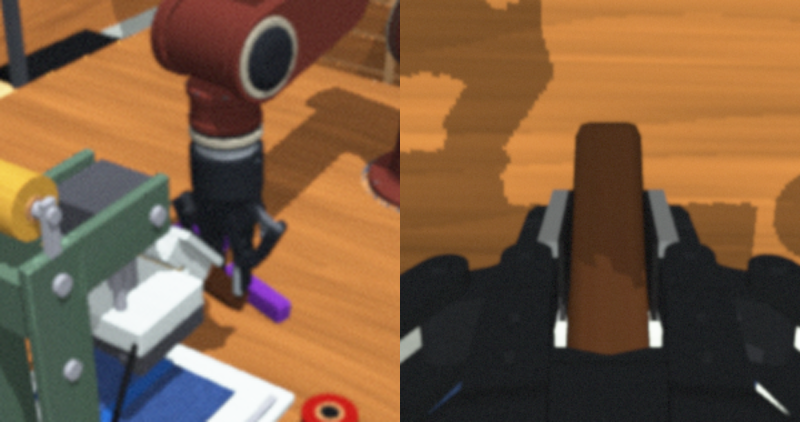

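```bash
python3 - <<'E'
from h import *
c=np.load("pics/w8c.npy",allow_pickle=True).item()
p=manip.state()['tool_pos']; P0=p+[0,0,.037]
for th in range(20,66,5):
    t=np.radians(th); R=lambda x,z:(x*np.cos(t)-z*np.sin(t),x*np.sin(t)+z*np.cos(t))
    o=[]
    for y in(-.012,.012):
        dx,dz=R(-.052,.014); o.append(P0+[dx,y,dz])
    q=proj("wrist",o,c); fx,fz=R(.093,.014)
    qs=proj("scene",[P0+[fx,.04,fz],P0+[fx,-.04,fz]])
    print(th,q[:,0].round(0),q[:,1].mean().round(1),"flange rear corners scene",qs.round(0).tolist(),"in B",[(round((u-220)*400/180),round((v-70)*422/190)) for u,v in qs])
E
```

```text
20 [304. 362.] 128.5 flange rear corners scene [[317.0, 206.0], [288.0, 194.0]] in B [(215, 302), (152, 275)]
25 [304. 361.] 129.3 flange rear corners scene [[318.0, 202.0], [289.0, 190.0]] in B [(218, 294), (154, 267)]
30 [304. 359.] 130.9 flange rear corners scene [[319.0, 199.0], [291.0, 187.0]] in B [(221, 286), (157, 260)]
35 [305. 358.] 133.4 flange rear corners scene [[321.0, 195.0], [292.0, 184.0]] in B [(224, 278), (160, 252)]
40 [305. 357.] 136.6 flange rear corners scene [[322.0, 192.0], [294.0, 180.0]] in B [(227, 271), (163, 245)]
45 [305. 356.] 140.5 flange rear corners scene [[324.0, 189.0], [295.0, 177.0]] in B [(231, 263), (167, 238)]
50 [306. 355.] 144.9 flange rear corners scene [[326.0, 185.0], [297.0, 174.0]] in B [(235, 257), (171, 231)]
55 [306. 354.] 149.8 flange rear corners scene [[328.0, 183.0], [299.0, 171.0]] in B [(239, 250), (175, 225)]
60 [306. 353.] 155.2 flange rear corners scene [[329.0, 180.0], [301.0, 169.0]] in B [(243, 244), (179, 219)]
65 [306. 352.] 160.9 flange rear corners scene [[331.0, 177.0], [303.0, 166.0]] in B [(248, 238), (184, 214)]
```

```bash
cat >> h.py <<'E'
def pose(P0,c,row,fl,depth=0):
    from scipy.optimize import least_squares
    def pts(v):
        t,s,n=v; R=lambda x,z:np.array([x*np.cos(t)-z*np.sin(t),0,x*np.sin(t)+z*np.cos(t)])
        return P0+R(-.052+s,.014+n),P0+R(.093+s,.014+n)+[0,.04,0]
    f=lambda v:np.r_[proj("wrist",pts(v)[0],c)[0,1]-row,proj("scene",pts(v)[1])[0]-fl]
    return [(lambda r:(np.degrees(r.x[0]).round(1),r.x[1:].round(4),r.fun.round(1)))(least_squares(f,[np.radians(a),0,0])) for a in(40,60)]
E
python3 - <<'E'
from h import *
c=np.load("pics/w8c.npy",allow_pickle=True).item()
p=manip.state()['tool_pos']; P0=p+[0,0,.037]
print(pose(P0,c,189,np.array([319.9,188])))
b=cv2.imread("pics/b8.png"); 
s=manip.state(); print(s['ft_torque'],s['joint_efforts'].round(1))
E
```

```text
[(np.float64(49.1), array([ 0.0185, -0.0117]), array([ 0.,  0., -0.])), (np.float64(49.1), array([ 0.0185, -0.0117]), array([-0., -0., -0.]))]
[-0.17008675  1.22813294 -0.03904225] [  1.  -36.5 -42.    0.7  -2.4  -0.1]
```

Estimated tip is about 49°, but the side force has risen to 12 N, so I'll back off up and away and check properly in free air.

Request:
jog_arm(targets=[[0.005,0,-0.003,0],[0.014,0,-0.009,0],[0.025,0,-0.016,0],[0.037,0,-0.024,0],[0.05,0,-0.033,0]])

```text
time: 13.0
tool_pos: [0.5078, -0.011, 0.1226]
tool_rot: [-0.001, -0.014, 1.0, 0.01]
contact_force: [0.6, -0.4, -2.7]
gripper_width: 0.262
```

Request:
jog_arm(targets=[[0.01,0,-0.01,0],[0.02,0,-0.025,0],[0.03,0,-0.04,0],[0.037,0,-0.05,0],[0.04,0,-0.055,0]])

```text
time: 13.42
tool_pos: [0.4688, -0.0134, 0.1797]
tool_rot: [0.001, -0.014, 1.0, 0.01]
contact_force: [-0.1, -0.6, -2.8]
gripper_width: 0.264
```

Request:
jog_arm(targets=[[0,0,0,0],[0,0,0,0]])

```text
time: 13.58
tool_pos: [0.4687, -0.0133, 0.178]
tool_rot: [0.0, -0.014, 1.0, 0.01]
contact_force: [0.2, -0.3, -3.5]
gripper_width: 0.259
```

```bash
python3 - <<'E'
from h import *
s=manip.state(); p=s['tool_pos']; print(s['time'],p,s['tool_rot'],s['gripper_width'],s['contact_force'],s['ft_torque'])
np.save("pics/p9.npy",p)
c=cams.get_calibration("wrist");np.save("pics/w9c.npy",c,allow_pickle=True)
for n in("scene","wrist","top"): cv2.imwrite(f"pics/{n}9.png",cams.grab_frame(n)[:,:,::-1])
P0=p+[0,0,.037]; print({n:proj(n,P0,c if n=="wrist" else None).round(1).tolist() for n in("scene","wrist","top")})
b=cv2.imread("pics/scene9.png");a=cv2.imread("pics/wrist9.png");t=cv2.imread("pics/top9.png")
L=cv2.resize(b[60:220,270:430],(600,600),interpolation=cv2.INTER_CUBIC)
Rr=np.vstack([cv2.resize(a[100:400,230:430],(200,300)),cv2.resize(t[130:280,290:390],(200,300),interpolation=cv2.INTER_CUBIC)])
cv2.imwrite("pics/m9.png",np.hstack([L,Rr]))
E
```

```text
13.5833 [ 0.46866252 -0.01329828  0.17804356] [ 3.65248655e-06 -1.36395945e-02  9.99858611e-01  9.83461233e-03] 0.25896918091116583 [ 0.1788791  -0.27698979 -3.53673972] [-0.05667888  0.31912808  0.01623158]
{'scene': [[341.8, 150.6]], 'wrist': [[329.3, 255.8]], 'top': [[337.7, 255.7]]}
```

View pics/m9.png

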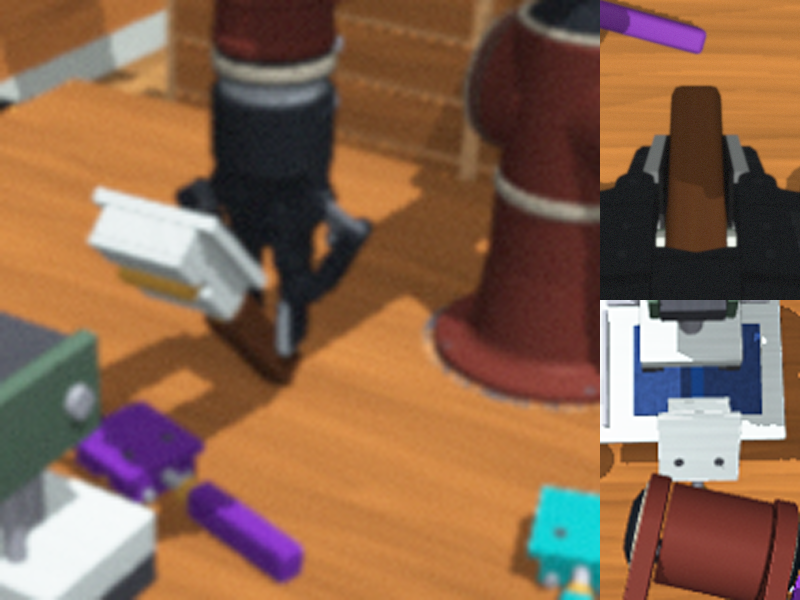

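The holder is tipped up and held. In the scene crop the type line at (160,285) faces forward, and the flange corners are at (97,192), (215,222) and (262,285). I'll quantify the angle from both cameras.

```bash
python3 - <<'E'
from h import *
from scipy.optimize import least_squares
t=cv2.imread("pics/top9.png"); g=cv2.cvtColor(t,cv2.COLOR_BGR2GRAY).astype(int)
for x in(328,335,345,352,356): print(x,list(zip(range(176,226),g[176:226,x])) if x==345 else g[176:226,x].tolist())
for y in (184,190,200,212): print(y,g[y,312:370].tolist())
m=lambda u,v:np.array((270+u/3.75,60+v/3.75))
sc=np.array([m(97,192),m(213,222),m(262,287)])
def C(v):
    x,y,z,th,ya=v; cx=np.array([np.cos(th)*np.cos(ya),np.cos(th)*np.sin(ya),np.sin(th)]);cy=np.array([-np.sin(ya),np.cos(ya),0]); p=np.array([x,y,z])
    return p+.08*cx-.04*cy,p+.08*cx+.04*cy,p+.04*cy,p-.04*cy
def f(v,front=186.5,rear=219.5,use=True):
    a,b,d,e=C(v); r=list((proj("scene",[a,b,d])-sc).ravel())
    if use:
        q=proj("top",[a,b,d,e]); r+=[(q[0,1]+q[1,1])/2-front,(q[2,1]+q[3,1])/2-rear]
    return np.r_[r,(v[4]-.03)/.02*.5]
for use in(True,False):
    r=least_squares(f,[.53,-.012,.28,.9,.03],kwargs=dict(use=use)); print(np.degrees(r.x[3:]),r.x[:3],r.fun.round(1))
E
```

```text
328 [88, 81, 96, 182, 218, 216, 217, 215, 211, 225, 224, 212, 232, 231, 217, 216, 217, 219, 224, 223, 221, 219, 217, 219, 219, 219, 221, 221, 217, 219, 222, 224, 228, 175, 75, 61, 76, 181, 221, 219, 219, 217, 219, 225, 171, 60, 37, 48, 52, 54]
335 [52, 48, 73, 179, 198, 196, 211, 211, 212, 228, 227, 204, 223, 227, 216, 215, 217, 221, 223, 223, 220, 218, 216, 216, 218, 219, 220, 219, 216, 218, 220, 221, 221, 221, 217, 216, 218, 216, 217, 216, 217, 218, 217, 233, 195, 114, 85, 44, 44, 50]
345 [(176, np.int64(52)), (177, np.int64(46)), (178, np.int64(99)), (179, np.int64(188)), (180, np.int64(217)), (181, np.int64(213)), (182, np.int64(215)), (183, np.int64(216)), (184, np.int64(215)), (185, np.int64(231)), (186, np.int64(228)), (187, np.int64(208)), (188, np.int64(208)), (189, np.int64(212)), (190, np.int64(217)), (191, np.int64(216)), (192, np.int64(214)), (193, np.int64(217)), (194, np.int64(222)), (195, np.int64(219)), (196, np.int64(218)), (197, np.int64(215)), (198, np.int64(214)), (199, np.int64(216)), (200, np.int64(217)), (201, np.int64(218)), (202, np.int64(218)), (203, np.int
[... 1643 characters left out ...]
, 220, 219, 218, 219, 218, 219, 218, 218, 219, 218, 217, 218, 218, 217, 218, 218, 217, 217, 217, 217, 216, 218, 217, 218, 217, 217, 217, 219, 216, 218, 235, 145, 78, 79, 81, 80, 79, 79, 71, 74, 76]
212 [148, 148, 147, 147, 147, 148, 143, 191, 218, 220, 220, 221, 219, 222, 215, 150, 76, 57, 97, 166, 211, 219, 218, 218, 218, 217, 217, 216, 217, 216, 216, 216, 216, 216, 221, 169, 122, 113, 96, 169, 211, 216, 213, 213, 213, 213, 227, 148, 134, 146, 148, 149, 149, 148, 149, 150, 150, 150]
[47.93629867  1.24664248] [ 0.54120458 -0.01437385  0.29640635] [-0.7 -0.4  0.3  0.7  0.4 -0.4  0.7 -0.7 -0.2]
[49.39383091  1.41066217] [ 0.52903556 -0.02372341  0.2877547 ] [-0.1 -0.4  0.3  0.5 -0.3 -0.1 -0.1]
```

Tip is about 48–50°, too close to the 47° limit. There's room for more before the palm touches. I'll do a second pivot pass with the contact farther out on the nose, since the type seems to have caught the edge last time.

Request:
jog_arm(targets=[[-0.008,0,0.004,0],[-0.018,0,0.012,0],[-0.028,0,0.02,0],[-0.036,0,0.027,0],[-0.04,0,0.03,0]])

```text
time: 14.15
tool_pos: [0.5088, -0.0115, 0.1465]
tool_rot: [-0.001, -0.014, 1.0, 0.01]
contact_force: [0.4, 0.5, -3.4]
gripper_width: 0.261
```

Request:
jog_arm(targets=[[-0.008,0,0.008,0],[-0.018,0,0.02,0],[-0.028,0,0.032,0],[-0.034,0,0.042,0],[-0.036,0,0.048,0]])

```text
time: 14.57
tool_pos: [0.5445, -0.0096, 0.0988]
tool_rot: [-0.001, -0.014, 1.0, 0.01]
contact_force: [-0.4, 0.2, -2.4]
gripper_width: 0.267
```

Request:
jog_arm(targets=[[0,0,0.003,0],[0,0,0.006,0],[0,0,0.01,0],[0,0,0.014,0],[0,0,0.017,0]])

```text
time: 14.98
tool_pos: [0.5445, -0.0095, 0.0838]
tool_rot: [0.0, -0.014, 1.0, 0.01]
contact_force: [-0.4, 0.4, -3.6]
gripper_width: 0.265
```

Request:
jog_arm(targets=[[-0.002,0,0.003,0],[-0.004,0,0.006,0],[-0.006,0,0.009,0],[-0.008,0,0.011,0]])

```text
time: 15.32
tool_pos: [0.5528, -0.0091, 0.0729]
tool_rot: [0.0, -0.014, 1.0, 0.01]
contact_force: [-5.0, 0.7, -0.6]
gripper_width: 0.26
```

Request:
jog_arm(targets=[[-0.003,0,0.003,0],[-0.006,0,0.006,0],[-0.009,0,0.009,0],[-0.012,0,0.011,0]])

```text
time: 15.65
tool_pos: [0.5644, -0.0084, 0.0612]
tool_rot: [-0.0, -0.014, 1.0, 0.01]
contact_force: [-5.6, 0.2, -1.6]
gripper_width: 0.265
```

```bash
python3 - <<'E'
from h import *
s=manip.state(); print(s['tool_pos'],s['contact_force'],s['ft_torque'])
E
```

```text
[ 0.56444912 -0.0084038   0.06118983] [-5.58987759  0.24066356 -1.61248014] [-0.01221433  0.23365735 -0.04009273]
```

Request:
jog_arm(targets=[[-0.002,0,0.001,0],[-0.005,0,0.002,0],[-0.008,0,0.004,0]])

```text
time: 15.9
tool_pos: [0.5715, -0.0079, 0.0567]
tool_rot: [-0.001, -0.014, 1.0, 0.01]
contact_force: [-6.2, -0.3, -2.5]
gripper_width: 0.263
```

Request:
jog_arm(targets=[[0.006,0,-0.003,0],[0.016,0,-0.008,0],[0.028,0,-0.016,0],[0.042,0,-0.026,0],[0.056,0,-0.038,0]])

```text
time: 16.32
tool_pos: [0.5157, -0.0103, 0.0957]
tool_rot: [-0.0, -0.014, 1.0, 0.01]
contact_force: [-0.4, -0.9, -2.8]
gripper_width: 0.259
```

Request:
jog_arm(targets=[[0.012,0,-0.016,0],[0.022,0,-0.034,0],[0.032,0,-0.054,0],[0.038,0,-0.07,0],[0.04,0,-0.08,0]])

```text
time: 16.73
tool_pos: [0.477, -0.0132, 0.1783]
tool_rot: [0.002, -0.014, 1.0, 0.009]
contact_force: [0.6, 0.5, -2.0]
gripper_width: 0.264
```

Request:
jog_arm(targets=[[0,0,-0.015,0],[0,0,-0.03,0],[0,0,-0.04,0],[0,0,-0.04,0],[0,0,-0.04,0]])

```text
time: 17.15
tool_pos: [0.477, -0.0139, 0.2159]
tool_rot: [0.001, -0.014, 1.0, 0.01]
contact_force: [0.9, 0.3, -2.6]
gripper_width: 0.266
```

```bash
python3 - <<'E'
from h import *
s=manip.state(); p=s['tool_pos']; print(s['time'],p,s['tool_rot'],s['gripper_width'],s['contact_force'],s['ft_torque'])
c=cams.get_calibration("wrist");np.save("pics/w10c.npy",c,allow_pickle=True)
for n in("scene","wrist","top"): cv2.imwrite(f"pics/{n}10.png",cams.grab_frame(n)[:,:,::-1])
P0=p+[0,0,.037]; print({n:proj(n,P0,c if n=="wrist" else None).round(1).tolist() for n in("scene","wrist","top")})
b=cv2.imread("pics/scene10.png"); t=cv2.imread("pics/top10.png")
L=cv2.resize(b[30:190,270:430],(600,600),interpolation=cv2.INTER_CUBIC)
Rr=cv2.resize(t[130:280,290:390],(200,600),interpolation=cv2.INTER_CUBIC)
cv2.imwrite("pics/m10.png",np.hstack([L,Rr]))
E
```

```text
17.15 [ 0.47695163 -0.01390054  0.21591658] [ 5.67235299e-04 -1.36551417e-02  9.99859874e-01  9.66688634e-03] 0.2660139492103057 [ 0.90692685  0.30480606 -2.56272464] [-0.05210468  0.20769589 -0.02573783]
{'scene': [[340.2, 138.0]], 'wrist': [[329.3, 256.0]], 'top': [[338.4, 251.3]]}
```

No pictures left, so I'll measure numerically, using the earlier ~49° frames as the reference.

```bash
python3 - <<'E'
from h import *
t=cv2.imread("pics/top10.png"); g=cv2.cvtColor(t,cv2.COLOR_BGR2GRAY).astype(int)
for x in(330,345,357): print(x,170,g[170:226,x].tolist())
def head(n):
    b=cv2.imread(f"pics/scene{n}.png"); h=cv2.cvtColor(b,cv2.COLOR_BGR2HSV)
    m=((h[...,1]<60)&(h[...,2]>130)).astype(np.uint8)
    m[:, :285]=0; m[:, 350:]=0; m[160:]=0; m[:60 if n==10 else 100]=0
    k,l,s,c=cv2.connectedComponentsWithStats(m); i=1+np.argmax(s[1:,4])
    ct=max(cv2.findContours((l==i).astype(np.uint8),0,2)[0],key=cv2.contourArea); hu=cv2.convexHull(ct)
    print(n,s[i],cv2.approxPolyDP(hu,1.6,True).reshape(-1,2).tolist())
    b=b.astype(int); y=((b[...,2]-b[...,0]>60)&(b[...,1]-b[...,0]>35)&(b[...,2]>130)).astype(np.uint8)
for n in(9,10): head(n)
for n in(9,10):
    a=cv2.imread(f"pics/wrist{n}.png").astype(int); 
    print("wrist",n,[(r,a[r,327].tolist()) for r in range(175,222,3)])
E
```

```text
330 170 [64, 65, 66, 66, 65, 64, 66, 63, 55, 152, 224, 205, 207, 232, 234, 234, 233, 230, 235, 239, 234, 230, 227, 208, 193, 193, 195, 200, 200, 198, 197, 195, 195, 197, 198, 198, 196, 196, 199, 202, 185, 117, 54, 49, 42, 48, 54, 54, 56, 57, 61, 63, 66, 66, 68, 70]
345 170 [52, 49, 50, 53, 52, 53, 54, 51, 40, 189, 238, 214, 221, 232, 232, 231, 232, 233, 223, 221, 229, 233, 210, 187, 193, 192, 194, 198, 197, 197, 194, 193, 191, 194, 195, 195, 192, 192, 196, 195, 196, 194, 194, 194, 193, 199, 144, 50, 46, 52, 54, 57, 58, 61, 62, 65]
357 170 [51, 51, 50, 51, 49, 47, 52, 50, 55, 144, 186, 169, 165, 192, 210, 236, 244, 241, 250, 242, 227, 240, 216, 174, 192, 191, 191, 198, 197, 193, 191, 191, 193, 194, 196, 194, 191, 191, 196, 194, 194, 192, 190, 192, 190, 189, 191, 194, 168, 94, 41, 50, 55, 54, 56, 61]
9 [294 110  47  35 723] [[295, 111], [327, 118], [339, 131], [340, 135], [330, 144], [294, 124]]
10 [ 285   63   58   59 1051] [[285, 75], [313, 63], [332, 87], [342, 112], [331, 121], [298, 95], [285, 81]]
wrist 9 [(175, [65, 133, 207]), (178, [64, 130, 201]), (181, [65, 134, 202]), (184, [63, 122, 189]), (187, [22, 42, 72]), (190, [26, 47, 78]), (193, [28, 45, 76]), (196, [27, 44, 78]), (199, [27, 47, 76]), (202, [26, 47, 78]), (205, [27, 45, 76]), (208, [26, 46, 78]), (211, [26, 46, 76]), (214, [31, 48, 77]), (217, [28, 45, 77]), (220, [29, 46, 76])]
wrist 10 [(175, [56, 118, 181]), (178, [67, 132, 202]), (181, [66, 135, 206]), (184, [63, 130, 201]), (187, [60, 127, 196]), (190, [63, 127, 194]), (193, [62, 127, 196]), (196, [63, 131, 201]), (199, [37, 69, 108]), (202, [32, 50, 77]), (205, [29, 46, 72]), (208, [27, 46, 73]), (211, [22, 42, 72]), (214, [30, 47, 76]), (217, [17, 42, 73]), (220, [25, 43, 75])]
```

```bash
python3 - <<'E'
from h import *
from scipy.optimize import least_squares
def C(v):
    x,y,z,th,ya=v; cx=np.array([np.cos(th)*np.cos(ya),np.cos(th)*np.sin(ya),np.sin(th)]);cy=np.array([-np.sin(ya),np.cos(ya),0]); p=np.array([x,y,z])
    return p+.08*cx-.04*cy,p+.08*cx+.04*cy,p+.04*cy,p-.04*cy
def f(v,sc,fr,re):
    a,b,d,e=C(v); q=proj("top",[a,b,d,e])
    return np.r_[(proj("scene",[b,d])-sc).ravel(),(q[0,1]+q[1,1])/2-fr,(q[2,1]+q[3,1])/2-re,(v[4]-.03)/.02*.5,(v[1]+.013)/.003]
for lab,sc,fr,re in [("9",[(327.5,118.5),(340,135)],187.6,219.6),("10",[(332.5,87),(342.5,112)],193,217.5),("10b",[(332.5,87),(342.5,112)],192.5,218.5)]:
    r=least_squares(f,[.53,-.012,.3,.9,.03],args=(np.array(sc),fr,re)); x=r.x; t=x[3]
    o=[x[0]-.085*np.cos(t)+.014*np.sin(t),x[2]-.085*np.sin(t)-.014*np.cos(t)]
    print(lab,"theta",np.degrees(t).round(1),x[:3].round(3),"origin xz",np.round(o,3),"type z",o[1]+.1295*np.sin(t)-.0235*np.cos(t),"mouth z_h",-np.sin(t)*(.681-o[0])+np.cos(t)*(.185-o[1]),r.fun.round(1))
s=manip.state(); print(s['time'],s['contact_force'],s['gripper_width'],np.abs(s['joint_vel']).max())
# disturbed check: rolls / book / cover colours in top before vs after
a=cv2.imread("pics/top0.png");b=cv2.imread("pics/top10.png")
def cen(im,roi,lo,hi):
    x0,x1,y0,y1=roi; m=cv2.inRange(cv2.cvtColor(im[y0:y1,x0:x1],cv2.COLOR_BGR2HSV),lo,hi); M=cv2.moments(m,True); return round(M['m10']/M['m00']+x0,1),round(M['m01']/M['m00']+y0,1)
for n,roi,lo,hi in[("red",(250,295,180,220),(170,150,80),(180,255,255)),("gold",(395,432,188,222),(18,120,150),(32,255,255)),("bookpatch",(440,480,205,250),(15,120,100),(32,255,255)),("cover R part",(345,375,140,185),(100,100,20),(125,255,255))]:
    print(n,cen(a,roi,lo,hi),cen(b,roi,lo,hi))
E
```

```text
9 theta 48.1 [ 0.54  -0.015  0.299] origin xz [0.494 0.226] type z 0.30666890250375906 mouth z_h -0.1668437829651575 [-0.   0.1  0.5 -0.   0.1 -0.3 -0.2 -0.5]
10 theta 61.9 [ 0.536 -0.015  0.349] origin xz [0.508 0.268] type z 0.37066203823374055 mouth z_h -0.19151141936939564 [ 0.6 -0.7 -0.3  0.9 -0.9  0.9 -0.4 -0.5]
10b theta 60.6 [ 0.535 -0.015  0.349] origin xz [0.505 0.269] type z 0.3697721477609557 mouth z_h -0.19438013056807932 [ 0.5 -0.4 -0.1  0.5 -0.6  0.5 -0.4 -0.6]
17.3 [ 0.30870274 -0.26807911 -3.12670407] 0.26325999826473273 0.002026122263068568
red (276.0, 210.5) (274.4, 209.8)
gold (413.2, 204.2) (413.1, 204.2)
bookpatch (459.4, 229.2) (459.4, 229.2)
cover R part (359.9, 168.7) (360.4, 166.9)
```

Now tipped to about 61°, held at about 0.27 m. One pause to confirm it does not creep in the pads, then hand in.

Request:
jog_arm(targets=[[0,0,0,0],[0,0,0,0],[0,0,0,0],[0,0,0,0],[0,0,0,0]])

```text
time: 17.72
tool_pos: [0.4765, -0.0139, 0.2156]
tool_rot: [-0.0, -0.014, 1.0, 0.01]
contact_force: [-0.5, 0.4, -2.6]
gripper_width: 0.264
```

Request:
jog_arm(targets=[[0,0,0,0],[0,0,0,0],[0,0,0,0],[0,0,0,0],[0,0,0,0]])

```text
time: 18.13
tool_pos: [0.4766, -0.0139, 0.2157]
tool_rot: [0.0, -0.014, 1.0, 0.01]
contact_force: [-0.2, 0.1, -3.0]
gripper_width: 0.263
```

```bash
python3 - <<'E'
from h import *
a=cv2.imread("pics/scene10.png").astype(int); b=cams.grab_frame("scene")[:,:,::-1].astype(int)
d=np.abs(a-b).max(2)[50:160,270:360]; print("changed px",(d>40).sum(),d.mean())
s=manip.state(); print(s['time'],s['contact_force'],s['gripper_width'])
if (d>40).sum()<60: manip.job_done(); print("handed in")
E
```

```text
changed px 2 3.9426262626262627
18.1833 [ 3.42612850e-04 -4.81434042e-02 -2.63138761e+00] 0.26400579327250545
the job is handed in; nothing more can be done
handed in
```

The type holder is out of the press and held still by its handle, tipped about 61° from level with the head up and the type facing the press. I handed the job in at 18.2 s.

**How it was done:** I drew the holder straight out, about 105 mm. Because the moves only turn about the tool's own axis, I tipped it by resting the head's nose on the heater's front top edge and lowering the grip, so the handle pivoted between the pads. This took two passes.

**Last checks:**
- **Angle and position:** a two-camera fit gave about 61°. The handle's middle is about 0.27 m up, the type about 0.37 m, and the mouth about 0.19 m in front of the type's side.
- **Hold:** the opening stayed at 0.264, the tool carried only the holder's weight (about 3 N), and the scene picture was unchanged over the last second.
- **Things to leave alone:** the gold roll and book did not shift in the top view. The red roll's colour spot moved 1.7 px and the cover's 1.9 px (roughly 4–5 mm). I put that down to shading, but did not confirm it.

**What failed or disagreed:**
- The first grasp closed just above the handle, because the finger tips appeared about 30 mm behind the reported tool point. I corrected it by going lower.
- The first pivot pass reached only about 48–50°, and the holder shifted roughly 15–20 mm in the pads.
- The last angle comes from pixel measurements only, since my picture views had run out.

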